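Clamp a rack of blood tubes on the shaker

ROBOT

A 7-joint arm with a two-finger parallel gripper is mounted at the origin on a cart in front of the work surface, level with it; the furniture and walls round the work are solid. World frame = base frame: x ahead of the robot, y to its left, z up, the work surface at z = 0. Lengths are in m, angles in degrees, forces in N, time in s.
With the tool pointing down it reaches from about 0.425 to 0.875 m from the base axis. Payload 8.4 kg.
Tool frame: the origin (TCP) lies between the finger pads; the fingertips stand 25 mm ahead of it and the grasp point (between the pads) lies 6 mm ahead of it; z points along the fingers, y is the line along which they close (so a half turn about z gives the same grasp; the last joint's range is limited). The gripper opens to 85 mm and grips with 20 to 120 N. Pads are 22 mm wide; open, the fingers measure 114 mm over their backs; the gripper's body (76 mm by 85 mm) begins 54 mm behind the grasp point. The pads swing forward as they close: fully open they stand 13 mm farther back than shut.
Start: joints at [-76.616, 19.091, 2.286, 83.961, -0.768, 76.965, -3.352], TCP at [0.212, 0.614, 0.226] pointing down, gripper open.
Joint ranges: [-147.57, 147.57], [-21.85, 119.76], [-74.77, 79.35], [14.55, 137.4], [-85.83, 265.84], [4.83, 119.75], [-152.11, 152.11]. Speed limits (degrees/s): [127.2, 127.2, 159.86, 159.86, 180, 180, 180].

INTERFACE

Orientations are given as [roll, pitch, yaw] about the fixed x, y, z axes, in that order (R = Rz(yaw) Ry(pitch) Rx(roll)).
In Python, from station import state, snapshot, hand_in gives the robot as it stands. The module is installed in compiled form; this text tells all that it offers.
- The arm moves only by the shell command python3 -m inch 'ROWS' [OPENING]. ROWS is JSON, a list of rows, each a list of 6 numbers: the shift along the world's x, y, z in cm, then the turn, a rotation vector about the world's x, y, z in degrees. In form: [[tx, ty, tz, wx, wy, wz], ...]. A call has 1 to 10 rows; each row shifts and turns the commanded pose from where the row before left it; what a row does not reach is not made up. A row lasts 1/12 s, in which the tool goes at most 41.7 mm and 7.16 degrees, less where a joint would pass 70% of its speed; a pose out of reach is approached as far as the arm can. A call with a gripper value outside its range is refused whole. OPENING is the opening, from 0 (shut) to 1 (fully open), set as the call begins (- or left out, the last holds). The fingers move at their own pace and stop on an object; the grip force is fixed at half the most. Time passes only in rows, so rows that do not move let the fingers close. It gives the time, the measured TCP pose, the force, the opening and the grip force at its end, in the units of the state.
- state(): the state, without advancing time (a new reading comes with each control period).
- snapshot(name): name is "scene" or "top" or "wrist"; returns a dict with "image" (384x512x3 uint8, red, green, blue), "fx", "fy", "cx", "cy" (pixels), "extrinsics" (4x4, takes a point from camera to world coordinates). Camera axes: x right, y up, looking along -z (the intrinsics and any distortion apply to the point x, -y, -z); pixel columns grow to the right and rows downward; lengths in m; the calibration is good to about 2 mm. A picture is of the moment at which its call begins. There is no depth.
- hand_in(): hands the job in; it is judged then, once.
The state is a dict: "clock": time; "q": joint angles; "qvel": joint speeds; "joint_torque": joint torques, N m; "eef_pos": TCP position; "eef_rot": TCP orientation; "ft_force": force on the tool from outside, world axes, zero at the start; "wrist_torque": the same for the moment, N m; "gripper_width": finger opening in m; "finger_force": force on a finger pad.
Only numpy, scipy, OpenCV 4.12 (cv2) and the standard library are available. Lean on these libraries where they do the work, as an engineer would, in place of code of your own. Each camera call takes 0.05 s, during which the arm holds its last target. There are 200 camera calls.

TASK

Set the blue rack of blood tubes upright in the bay of the bench shaker, then clamp it: lift the red lock collar on the clamp lever, throw the lever over to the far side, away from the front panel, and let the collar drop into its notch so that the lever is locked. Keep the rack upright with its tubes in it, and leave the other things on the bench as they are.

Things in the scene. Friction and masses are not known exactly. Their poses are not given: they have to be found in the camera images.
- rack: blue tube rack, 48 (x) x 125 (y) x 55 (z) mm, origin at the centre of its underside, z up; may face either way in the bay. 48 mm wide end plates stand at y = +-61 mm; between them the top grid (z = 50 to 55 mm) and middle grid (z = 24 to 28 mm) are 40 mm wide and the sides open, so pinch it across x at its middle, over 40 mm, by the two grids. About 0.2 kg with tubes.
- tube_a: capped blood tube with a violet cap, 84 mm tall, cap 17 mm wide, standing loose in a hole near the +y end of the rack (rack x = -9, y = +44.5 mm); origin at its foot, 4 mm above the rack's underside; its cap reaches 88 mm above the rack's underside
- tube_b: the same kind of tube, violet cap, near the -y end of the rack (rack x = +9, y = -44.5 mm); origin at its foot
- tube_c: the same kind of tube, red cap, near the +y end of the rack (rack x = +9, y = +44.5 mm); origin at its foot
- shaker: white bench shaker, fixed, with a grey deck 204 x 252 mm; deck top 66 mm above the bench; origin at the centre of its underside; its x points away from its front panel, y to its left, z up. The rack bay lies on its left half and a grey gearbox with the clamp lever on its right half.
- bay (a point): centre of the rack bay, on top of its black mat, 69 mm above the bench; axes as the shaker's. The rack stands here, long side along y. With the clamp open the bay is free for 60 mm in x (jaw at -30, back fence at +30 mm) and 139 mm in y (end guides at +-69.5 mm). Fence and guides rise 16 mm and the jaw 15 mm above the mat: fingers holding the rack should stay higher.
- lever_pivot (a point): point on the clamp lever's hinge axis (the shaker's y), in the middle of the lever's width, 66 mm above the bench; axes as the shaker's. The steel lever stands up from it, ends in a black cap 134 mm away and swings from 25 degrees towards -x (open) to 25 degrees towards +x (clamped). A steel gate 22 mm wide in y reaches 58 mm from the pivot; fingers can pass outside it.
- collar_grip (a point): middle of the red lock collar's sleeve, 81 mm from the pivot when the collar is down; moves with the collar; z points along the lever, y is the hinge axis. The sleeve is round, 34 mm across and 37 mm long (grip it from above across y); its top is 19 mm above this point; above it only the bare lever stands out, its black cap, 17 mm across, ending 53 mm above this point.
- lock_collar (a joint): how far the collar is slid up the lever, m: 0 = down in a notch of the gate (lever locked), 0.019 = top stop. A spring of 3 N (down) to 5.5 N (up) pushes it down. It must be up by 0.012 or more to pass the ridge between the two notches; past the ridge it drops by itself when let go.
- clamp_lever (a joint): angle of the lever, rad: 0 = open (leans towards the shaker's -x), 0.873 = fully clamped (leans to +x), positive about the shaker's +y; light friction, and a torque of up to 0.2 N m near the end as the jaw presses on the rack
- bench_timer: white timer, 58 x 62 x 18 mm, bystander, origin at the centre of its underside; it lies in front of a black PC tower that is 385 mm tall and reaches forward to world x = 0.51 between y = 0.12 and 0.32
- wipes: box of wipes, 70 x 105 x 105 mm, bystander, origin at the centre of its underside; left of it stands a white analyser, 500 mm tall, from world x = 0.44 and y = 0.42 on
- yellow_cup: sample cup with yellow lid, 59 mm wide, 66 mm tall, bystander, origin at the centre of its underside
- stain_bottle: brown bottle with black cap, 48 mm wide, 104 mm tall, bystander, origin at the centre of its underside
- jaw_face: the clamp's sprung jaw, an aluminium bar with a rubber face, 118 mm long, at the front of the bay; origin not on it (it is the shaker's origin moved with the jaw). Throwing the lever moves it 16 mm towards the fence (shaker +x); it pushes the rack against the fence and holds it with about 5 N.
Not all that is in view belongs to the job. There is more than one size of the rack; the one meant has the size given above.

How it is judged (in metres and radians):
On the way:
1. the rack stands in the bay, down on the mat, with the clamp still open (x of rack in the frame of bay between -0.012 and 0.012 m and y of rack in the frame of bay between -0.012 and 0.012 m and z of rack in the frame of bay below 0.004 m and angle between rack's own z axis and vertical below 0.08 rad and value of joint clamp_lever below 0.15 rad), for 0.2 s.
At the end, for the whole second after the job is handed in: The rack, its three tubes in it, stands at rest on the bay's mat (within 4 mm; level and in line within 0.08 rad; within 12 mm of the centre along y), pressed by the jaw with over 1.5 N; the lever is past 0.80 rad and the lock collar is down (under 3 mm) (value of joint clamp_lever above 0.8 rad and value of joint lock_collar below 0.003 m and contact force between jaw_face and rack above 1.5 N and z of rack in the frame of bay below 0.004 m and angle between rack's own z axis and vertical below 0.08 rad and y of rack in the frame of bay between -0.012 and 0.012 m and angle between the y axis of rack and the y axis of bay, either way round below 0.08 rad and distance between each of tube_a, tube_b, tube_c and rack below 0.055 m and linear speed of rack below 0.02 m/s); the robot touches nothing.
It fails at once if the rack is tipped by more than 0.5 rad (angle between rack's own z axis and vertical above 0.5 rad).
It fails at once if another thing on the bench is shifted by more than 30 mm (distance of any of bench_timer, wipes, yellow_cup, stain_bottle from where it was at the start of the episode above 0.03 m).
It also fails if it takes over 67 s, if anything falls off the work surface, if the arm or the gripper's body presses on something with over 40 N, if the wrist force passes 120 N, or if a joint passes its speed limit or range.

## Working session

There is one attempt and no reset: what is moved stays moved. The work goes in short steps, Python scripts to look and compute and a shell command to move; the robot and the scene stay as the last step left them, time stands still between calls to the robot, and variables do not carry over. Pictures are saved under pics/ and viewed, at most 10 in all, crops included, and the job is handed in when it is done.

```bash
mkdir -p pics
cat > h.py <<'E'
import numpy as np,cv2,json
from station import state,snapshot
def snap(cam,name):
    s=snapshot(cam); cv2.imwrite(f'pics/{name}.png',cv2.cvtColor(s['image'],cv2.COLOR_RGB2BGR))
    np.savez(f'pics/{name}.npz',**{k:s[k] for k in s}); return s
def load(name): return np.load(f'pics/{name}.npz')
def pt(s,u,v,z):
    "pixel -> world at height z"
    E=np.array(s['extrinsics']); d=E[:3,:3]@np.array([(u-s['cx'])/s['fx'],-(v-s['cy'])/s['fy'],-1]); o=E[:3,3]
    return o+d*(z-o[2])/d[2]
def px(s,p):
    E=np.array(s['extrinsics']); c=E[:3,:3].T@(np.array(p)-E[:3,3]); return s['cx']+s['fx']*c[0]/-c[2], s['cy']-s['fy']*c[1]/-c[2]
E
python3 - <<'E'
from h import *
a=snap('scene','scene0');b=snap('top','top0')
print(a.keys(),a['extrinsics'],b['extrinsics'],a['fx'],b['fx'],b['cx'],b['cy'])
print(state())
E
```

```text
dict_keys(['image', 'fx', 'fy', 'cx', 'cy', 'extrinsics']) [[ 0.80053896  0.32398839 -0.50415166 -0.11010868]
 [-0.59889544  0.46267702 -0.65364686 -0.90293764]
 [ 0.02148539  0.82520391  0.56442615  0.83454767]
 [ 0.          0.          0.          1.        ]] [[ 0.01917722  0.99497262 -0.09829405  0.4426456 ]
 [-0.99978715  0.01833556 -0.00945891 -0.06432231]
 [-0.00760908  0.09845452  0.99511246  1.13260567]
 [ 0.          0.          0.          1.        ]] 422.4848226841436 361.78177706358747 257.04397055716566 192.96215201428552
{'clock': 0.1, 'q': array([-76.61600029,  19.12822574,   2.28632017,  84.00491506,
        -0.76700698,  76.96520658,  -3.34966842]), 'qvel': array([-0.0333433 , -0.08270197,  0.0545576 , -0.15704008, -0.05069889,
       -0.04554364, -0.03113148]), 'joint_torque': array([ 4.06411375e-03, -6.60019469e+01,  1.37035221e+00, -4.06474650e+01,
        1.70451222e-02,  8.84268869e-03,  1.85491490e-05]), 'eef_pos': array([0.21225797, 0.61393377, 0.22491402]), 'eef_rot': array([-1.79917175e+02,  6.87183618e-03,  1.60932039e+02]), 'ft_force': array([-0.46442379,  0.29002712, -0.01200184]), 'wrist_torque': array([-0.00889782, -0.01096476, -0.03171355]), 'finger_force': 0.0, 'gripper_width': 0.0853419130506393}
```

View pics/top0.png

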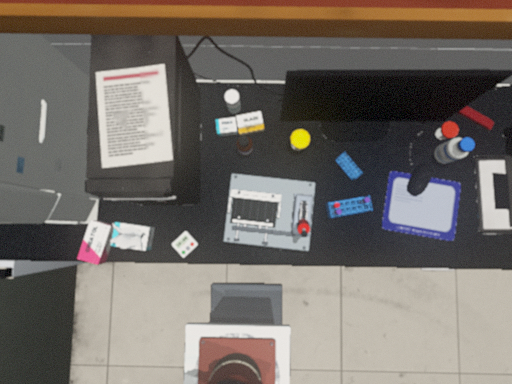

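View pics/scene0.png

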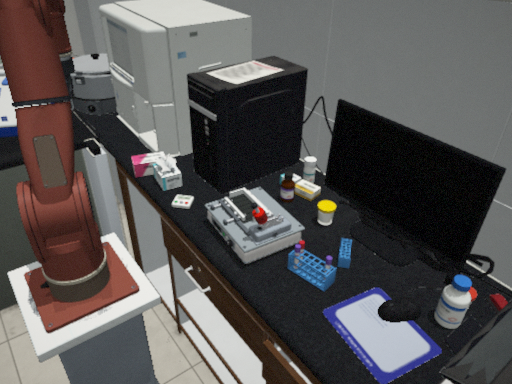

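Top view: the candidates are the blue rack with violet and red caps at (350,206), and a smaller empty blue rack at (349,166). The blue-rimmed mat at (422,206) is not a rack. I choose (350,206). The shaker is at (270,212), with its front panel towards the robot and the red collar at (304,228). I'll check this in a close crop.

Run:
```python
from h import *
s=load('top0');im=cv2.cvtColor(s['image'],cv2.COLOR_RGB2BGR)
c=cv2.resize(im[145:255,215:385],None,fx=4.7,fy=4.7,interpolation=cv2.INTER_CUBIC)
print(c.shape);cv2.imwrite('pics/c1.png',c)
```

```text
(517, 799, 3)
```

View pics/c1.png

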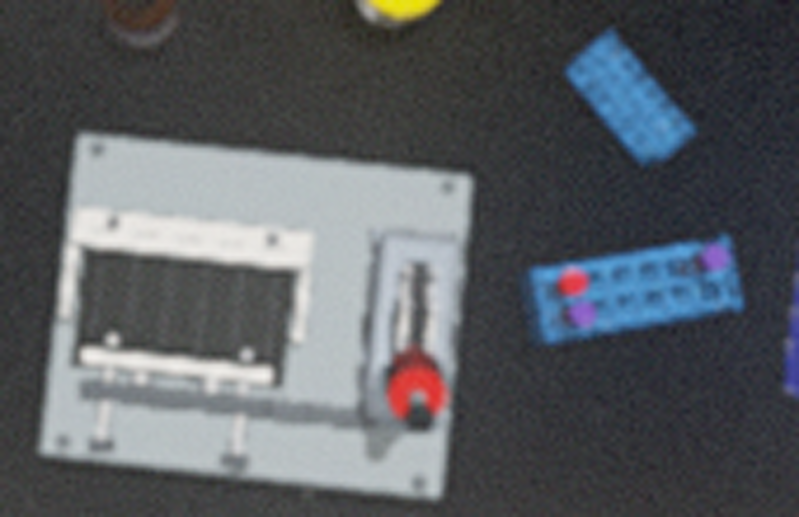

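The crop shows the full-size rack with its red cap at crop (574,282) and violet caps at (582,314) and (714,257). The red end is rack +y and faces left. The deck corners are clear at (77,132), (473,173), (441,498) and (40,457).

```bash
cat >> h.py <<'E'
def fit(loc,w):
    "2D rigid fit loc->world: returns yaw deg, t, residual mm"
    L=np.array(loc)[:,:2];W=np.array(w)[:,:2];a=L-L.mean(0);b=W-W.mean(0)
    th=np.arctan2((a[:,0]*b[:,1]-a[:,1]*b[:,0]).sum(),(a*b).sum());R=np.array([[np.cos(th),-np.sin(th)],[np.sin(th),np.cos(th)]])
    t=W.mean(0)-R@L.mean(0);return np.degrees(th),t,R,1000*np.linalg.norm(L@R.T+t-W,axis=1)
E
python3 - <<'E'
from h import *
s=load('top0')
f=lambda p,z:pt(s,215+p[0]/4.7,145+p[1]/4.7,z)
dc=[f(p,.066) for p in[(77,132),(473,173),(441,498),(40,457)]]
y,t,R,r=fit([(.102,.126),(.102,-.126),(-.102,-.126),(-.102,.126)],dc);print('shaker',y,t,r)
mat=[f(p,.069) for p in[(80,255),(297,270),(277,385),(78,362)]];print('mat',[R.T@(m[:2]-t) for m in mat])
for n,p,z in[('fenceBL',(75,210),.085),('fenceBR',(312,233),.085),('jawL',(80,355),.084),('jawR',(272,378),.084),('collar',(417,385),.16),('cap',(418,412),.187)]:
  w=f(p,z);print(n,w,R.T@(w[:2]-t))
rk=[f(p,.055) for p in[(528,270),(732,240),(745,308),(545,342)]]
y,t,R,r=fit([(.024,.0625),(.024,-.0625),(-.024,-.0625),(-.024,.0625)],rk);print('rack',y,t,r)
cp=[f(p,.088) for p in[(574,282),(582,314),(714,257)]]
print('caps',fit([(.009,.0445),(-.009,.0445),(.009,-.0445)],cp))
E
```

```text
shaker -4.941321963197292 [ 0.49324773 -0.09279196] [0.6548235  0.55459881 1.27827277 1.17192431]
mat [array([0.02466024, 0.11459915]), array([ 0.02952326, -0.02177568]), array([-0.04318477, -0.01653811]), array([-0.04202545,  0.1083396 ])]
fenceBL [0.55433111 0.02182863 0.085     ] [0.05098346 0.11945604]
fenceBR [ 0.54271927 -0.12520145  0.085     ] [ 0.05207928 -0.02802779]
jawL [0.46477242 0.01647393 0.084     ] [-0.03778115  0.10640706]
jawR [ 0.4529327  -0.10183628  0.084     ] [-0.03938616 -0.01248327]
collar [ 0.44979652 -0.18163558  0.16      ] [-0.03563713 -0.09225612]
cap [ 0.43476053 -0.17902692  0.187     ] [-0.05084194 -0.09095229]
rack 10.264350624705257 [ 0.51318693 -0.3334012 ] [3.64859847 3.39597294 3.02037092 1.48787784]
caps (np.float64(12.068465295226904), array([ 0.51448386, -0.33164563]), array([[ 0.97789846, -0.20908037],
       [ 0.20908037,  0.97789846]]), array([1.18914354, 1.3289646 , 1.1573562 ]))
```

```bash
python3 -m inch '[[1.3,-3.1,0.7,0,0,-2],[1.3,-3.1,0.7,0,0,-2],[1.3,-3.1,0.7,0,0,-2],[1.3,-3.1,0.7,0,0,-2],[1.3,-3.1,0.7,0,0,-2],[1.3,-3.1,0.7,0,0,-2],[1.3,-3.1,0.7,0,0,-2],[1.3,-3.1,0.7,0,0,-2],[1.3,-3.1,0.7,0,0,-2],[1.3,-3.1,0.7,0,0,-2]]' 1
python3 -m inch '[[1.5,-3.3,0,0,0,-2],[1.5,-3.3,0,0,0,-2],[1.5,-3.3,0,0,0,-2],[1.5,-3.3,0,0,0,-2],[1.5,-3.3,0,0,0,-2],[1.5,-3.3,0,0,0,-2],[0.5,-3.5,0,0,0,-2],[0.5,-3.5,0,0,0,-2],[0.5,-3.5,0,0,0,-2],[0.5,-3.5,0,0,0,-2]]'
```

```text
clock: 0.93
eef_pos: [0.3426, 0.3025, 0.2958]
eef_rot: [-180.0, -0.0, 140.8]
ft_force: [1.7, 1.5, 1.3]
gripper_width: 0.0854
finger_force: 0.0
clock: 1.77
eef_pos: [0.452, -0.0355, 0.2956]
eef_rot: [180.0, -0.0, 120.8]
ft_force: [1.4, -0.3, 0.3]
gripper_width: 0.0854
finger_force: 0.0
```

```bash
python3 -m inch '[[0.6,-3,0,0,0,-2],[0.6,-3,0,0,0,-2],[0.6,-3,0,0,0,-2],[0.6,-3,0,0,0,-2],[0.6,-3,0,0,0,-2],[0.6,-3,0,0,0,-2],[0.6,-3,0,0,0,-2],[0.6,-3,0,0,0,-2],[0.6,-3,0,0,0,-2],[0.6,-2.6,0,0,0,-2]]'
python3 -m inch '[[0,0,-2,0,0,0],[0,0,-2,0,0,0],[0,0,-2,0,0,0],[0,0,0,0,0,0],[0,0,0,0,0,0]]'
python3 - <<'E'
from h import *
s=snap('wrist','w1');print(s['extrinsics'],state()['eef_pos'])
E
```

```text
clock: 2.6
eef_pos: [0.5124, -0.3314, 0.2951]
eef_rot: [-179.9, 0.0, 100.8]
ft_force: [0.0, -1.1, 1.5]
gripper_width: 0.0853
finger_force: 0.0
clock: 3.02
eef_pos: [0.5119, -0.3292, 0.2352]
eef_rot: [-179.9, -0.1, 100.9]
ft_force: [-1.1, 0.5, 0.7]
gripper_width: 0.0852
finger_force: 0.0
[[ 0.98142224 -0.1853895  -0.04940765  0.49920482]
 [ 0.1918473   0.94525834  0.26397214 -0.26113615]
 [-0.00223467 -0.26854686  0.96326403  0.38461174]
 [ 0.          0.          0.          1.        ]] [ 0.51237789 -0.32967373  0.23632654]
```

View pics/w1.png

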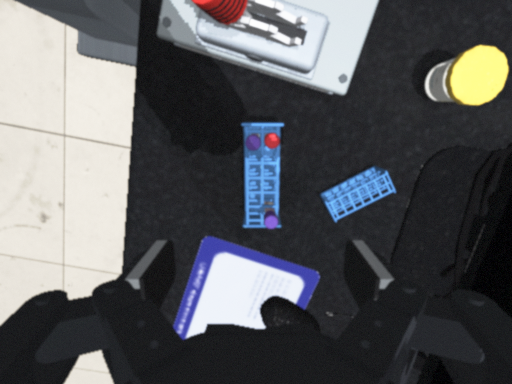

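The wrist view shows the rack upright with all three tubes. Caps are at (272,141) red, (253,142) violet and (271,220) violet, and the end plate tops are around rows 124 and 228.

Run:
```python
from h import *
s=load('w1')
print('caps',fit([(.009,.0445),(-.009,.0445),(.009,-.0445)],[pt(s,u,v,.088) for u,v in[(272,141),(253,142),(271,220)]]))
print('plates',fit([(.024,.0625),(-.024,.0625),(-.024,-.0625),(.024,-.0625)],[pt(s,u,v,.055) for u,v in[(284,123),(242,124),(244,228),(281,228)]]))
```

```text
caps (np.float64(11.811284675267114), array([ 0.51563538, -0.32828385]), array([[ 0.97882709, -0.20468884],
       [ 0.20468884,  0.97882709]]), array([1.09552716, 1.50732682, 1.98783273]))
plates (np.float64(11.08825740022271), array([ 0.51638394, -0.33056989]), array([[ 0.9813321 , -0.19232085],
       [ 0.19232085,  0.9813321 ]]), array([1.09507043, 0.49734135, 1.04068943, 1.21695648]))
```

```bash
python3 -m inch '[[0.35,-0.05,-2,0,0,0.4],[0,0,-3,0,0,0],[0,0,-3,0,0,0],[0,0,-3,0,0,0],[0,0,-3,0,0,0],[0,0,-2,0,0,0],[0,0,-1.5,0,0,0],[0,0,-1,0,0,0],[0,0,-0.6,0,0,0],[0,0,0,0,0,0]]'
python3 -m inch '[[0,0,0,0,0,0],[0,0,0,0,0,0],[0,0,0,0,0,0]]'
```

```text
clock: 3.9
eef_pos: [0.5161, -0.3302, 0.0447]
eef_rot: [-180.0, 0.0, 101.3]
ft_force: [-0.1, -0.3, 0.7]
gripper_width: 0.0852
finger_force: 0.0
clock: 4.15
eef_pos: [0.5165, -0.3306, 0.0458]
eef_rot: [179.9, 0.0, 101.3]
ft_force: [-0.4, 0.4, 0.3]
gripper_width: 0.0852
finger_force: 0.0
```

```bash
python3 -m inch '[[0,0,0,0,0,0],[0,0,0,0,0,0],[0,0,0,0,0,0],[0,0,0,0,0,0],[0,0,0,0,0,0],[0,0,0,0,0,0],[0,0,0,0,0,0],[0,0,0,0,0,0],[0,0,0,0,0,0],[0,0,0,0,0,0]]' 0
python3 -m inch '[[0,0,0.5,0,0,0],[0,0,0.8,0,0,0],[0,0,1,0,0,0],[0,0,1,0,0,0],[0,0,0,0,0,0],[0,0,0,0,0,0]]'
```

```text
clock: 4.98
eef_pos: [0.5158, -0.3302, 0.0452]
eef_rot: [180.0, -0.0, 101.3]
ft_force: [-2.7, 1.6, 6.8]
gripper_width: 0.0365
finger_force: 59.2
clock: 5.48
eef_pos: [0.5164, -0.3304, 0.0787]
eef_rot: [179.9, 0.0, 101.3]
ft_force: [-0.8, -0.9, -1.9]
gripper_width: 0.0358
finger_force: 60.2
```

```bash
python3 -m inch '[[0,0,1.5,0,0,0],[0,0,2.5,0,0,0],[0,0,3,0,0,0],[0,0,3,0,0,0],[0,0,3,0,0,0],[0,0,3,0,0,-1],[0,0.5,2.5,0,0,-1],[0,1,1,0,0,-2],[0,2,0.5,0,0,-2],[0,2.5,0,0,0,-2]]'
python3 -m inch '[[-0.2,3,0,0,0,-2],[-0.4,3,0,0,0,-2],[-0.4,3,0,0,0,-2],[-0.4,2,0,0,0,-2],[-0.4,1.5,0,0,0,-0.2],[-0.4,1,0,0,0,0],[0,0.5,0,0,0,0],[0,0,0,0,0,0],[0,0,0,0,0,0]]'
python3 - <<'E'
from h import *
s=snap('wrist','w2');st=state();print(s['extrinsics'],st['eef_pos'],st['eef_rot'],st['gripper_width'])
E
```

```text
clock: 6.32
eef_pos: [0.5153, -0.2719, 0.2798]
eef_rot: [179.9, 0.1, 93.0]
ft_force: [0.4, 0.0, -2.8]
gripper_width: 0.0367
finger_force: 60.5
clock: 7.07
eef_pos: [0.4939, -0.1307, 0.278]
eef_rot: [180.0, -0.0, 85.1]
ft_force: [0.5, 0.0, -2.5]
gripper_width: 0.0362
finger_force: 60.5
[[ 9.96563347e-01  7.96136249e-02  2.28728213e-02  4.99751618e-01]
 [-8.28321680e-02  9.59701712e-01  2.68535764e-01 -6.15789196e-02]
 [-5.71980124e-04 -2.69507505e-01  9.62998119e-01  4.27388434e-01]
 [ 0.00000000e+00  0.00000000e+00  0.00000000e+00  1.00000000e+00]] [ 0.4938459  -0.13120271  0.27788374] [1.79996712e+02 1.59580914e-02 8.50649814e+01] 0.03617080557364235
```

View pics/w2.png

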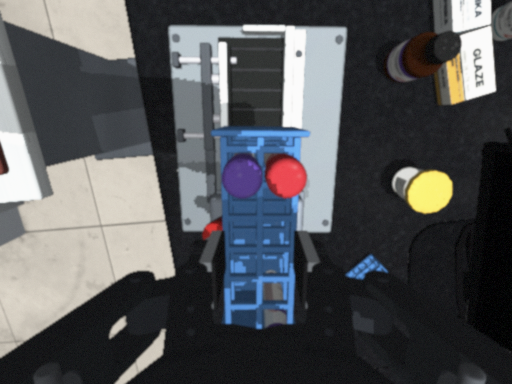

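The wrist view shows the rack held level with its tubes in. The bay is clear ahead of it: jaw front edge at column 228, fence front edge near column 285, and left guide inner edge near row 32. The deck corners are also visible.

Run:
```python
from h import *
s=load('w2')
dc=[pt(s,u,v,.066) for u,v in[(346,26),(331,232),(181,232),(170,27)]]
y,t,R,r=fit([(.102,.126),(.102,-.126),(-.102,-.126),(-.102,.126)],dc);print('shaker',y,t,r)
for n,u,v,z in[('jawtop',229,60,.084),('jaw2',228,120,.084),('fence',285,60,.085),('fence2',284,110,.085),('guide',262,32,.085),('pL',213,131,.288),('pR',309,131,.288)]:
  w=pt(s,u,v,z);print(n,w,(R.T@(w[:2]-t)*1000).round(1))
tc=np.array([.4938,-.1312]);print('tcp in shaker',R.T@(tc-t)*1000)
# edge profile
g=s['image'][70:100,200:320].mean(axis=(0,2)).round().astype(int);print(g)
print(s['image'][15:50,240:270].mean(axis=(1,2)).round().astype(int))
```

```text
shaker -5.1035423153597295 [ 0.49439807 -0.0896369 ] [1.74749273 1.32680492 1.40954127 3.58446381]
jawtop [4.71229357e-01 6.54948730e-05 8.40000000e-02] [-31.1  87.3]
jaw2 [ 0.46291971 -0.06368377  0.084     ] [-33.7  23.1]
fence [ 0.5328963  -0.00523884  0.085     ] [30.8 87.5]
fence2 [ 0.52865964 -0.05793858  0.085     ] [31.3 34.6]
guide [0.5098195  0.02442695 0.085     ] [  5.2 115. ]
pL [ 0.47707126 -0.06690183  0.288     ] [-19.3  21.1]
pR [ 0.522875   -0.07070758  0.288     ] [26.7 21.4]
tcp in shaker [  3.10157944 -41.45153126]
[138 112  94  92  93  94  95  95  96  94  88  90 113 144 164 169 171 170
 170 200 239 250 251 251 251 249 235 167  86  51  42  39  47  53  54  54
  54  54  54  54  54  54  54  54  54  54  54  54  54  55  54  54  54  54
  54  54  54  54  54  55  55  54  55  55  55  55  55  55  55  55  55  54
  54  55  55  55  55  55  55  53  48  46  72 138 212 245 250 251 251 251
 251 250 248 248 250 251 251 251 251 251 251 250 245 227 207 200 200 201
 200 200 200 201 200 200 200 200 200 200 200 200]
[ 32  32  33  33  32  32  33  34  46 109 199 235 243 244 240 216 153 113
 110 128 156 171 143  87  55  52  52  52  52  52  52  53  60  67  66]
```

```bash
python3 -m inch '[[0.05,1.5,0,0,0,0],[0.1,2.5,0,0,0,0],[0.1,2.5,0,0,0,0],[0.1,1.5,0,0,0,0],[0.08,0.75,0,0,0,0],[0,0,-1.5,0,0,0],[0,0,-2.5,0,0,0],[0,0,-2.5,0,0,0],[0,0,-1.5,0,0,0],[0,0,-1,0,0,0]]'
python3 -m inch '[[0,0,-1,0,0,0],[0,0,-1,0,0,0],[0,0,0,0,0,0],[0,0,0,0,0,0]]'
```

```text
clock: 7.95
eef_pos: [0.4974, -0.0445, 0.186]
eef_rot: [-179.9, 0.1, 85.0]
ft_force: [-0.4, 0.2, -3.1]
gripper_width: 0.0365
finger_force: 60.5
clock: 8.28
eef_pos: [0.4982, -0.0431, 0.1678]
eef_rot: [-180.0, 0.0, 85.1]
ft_force: [0.8, -0.1, -1.6]
gripper_width: 0.0367
finger_force: 60.5
```

```bash
python3 -m inch '[[0,0,-1,0,0,0],[0,0,-1,0,0,0],[0,0,-1,0,0,0],[0,0,-0.8,0,0,0],[0,0,-0.5,0,0,0],[0,0,0,0,0,0]]'
python3 -m inch '[[0,0,-0.3,0,0,0],[0,0,-0.3,0,0,0],[0,0,-0.2,0,0,0],[0,0,-0.15,0,0,0],[0,0,0,0,0,0]]'
python3 - <<'E'
from h import *
snap('wrist','w3');snap('scene','s3')
a=load('w3')['image'][:300];b=load('s3')['image'][170:300,180:360]
b=cv2.resize(b,None,fx=2.8,fy=2.8,interpolation=cv2.INTER_CUBIC)
c=np.zeros((300+b.shape[0],512,3),np.uint8);c[:300]=a;c[300:,:b.shape[1]]=b[:,:512]
c=c[:600];cv2.imwrite('pics/c3.png',cv2.cvtColor(c,cv2.COLOR_RGB2BGR))
E
```

```text
clock: 8.78
eef_pos: [0.4973, -0.0428, 0.1234]
eef_rot: [-179.9, 0.1, 85.1]
ft_force: [-1.2, 0.6, -2.0]
gripper_width: 0.0366
finger_force: 60.5
clock: 9.2
eef_pos: [0.4981, -0.0427, 0.1151]
eef_rot: [-180.0, 0.0, 85.1]
ft_force: [-0.7, -0.2, -2.1]
gripper_width: 0.0365
finger_force: 60.5
```

View pics/c3.png

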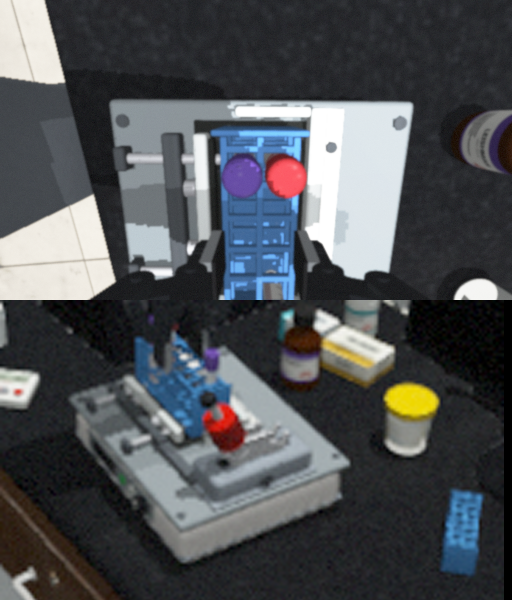

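The rack sits between the jaw (columns 195–207) and the fence (column 310), level, with the end guide clear of its +y plate. The weight still hangs on the gripper, so I'll lower about 1 mm more and release.

```bash
python3 -m inch '[[0,0,-0.1,0,0,0],[0,0,0,0,0,0],[0,0,0,0,0,0]]'
python3 -m inch '[[0,0,0,0,0,0],[0,0,0,0,0,0],[0,0,0,0,0,0],[0,0,0,0,0,0],[0,0,0,0,0,0],[0,0,0,0,0,0]]' 0.8
python3 -m inch '[[0,0,1,0,0,0],[0,0,2,0,0,0],[0,0,3,0,0,0],[0,0,3,0,0,0],[0,0,3,0,0,0],[0,0,3,0,0,0],[0,0,0,0,0,0],[0,0,0,0,0,0]]'
python3 - <<'E'
from h import *
s=snap('wrist','w4');snap('top','t4');print(s['extrinsics'][:3,3],state()['eef_pos'])
E
```

```text
clock: 9.55
eef_pos: [0.4984, -0.0427, 0.1144]
eef_rot: [180.0, -0.0, 85.1]
ft_force: [0.1, -1.1, -1.5]
gripper_width: 0.0364
finger_force: 60.7
clock: 10.05
eef_pos: [0.4982, -0.0427, 0.1142]
eef_rot: [180.0, -0.0, 85.1]
ft_force: [0.1, -0.1, 0.0]
gripper_width: 0.0683
finger_force: 0.0
clock: 10.72
eef_pos: [0.4991, -0.0429, 0.2662]
eef_rot: [179.8, -0.1, 85.1]
ft_force: [-0.4, 0.6, -0.4]
gripper_width: 0.0687
finger_force: 0.0
[0.50450829 0.02611616 0.41570155] [ 0.49786199 -0.0427663   0.26397843]
```

View pics/w4.png

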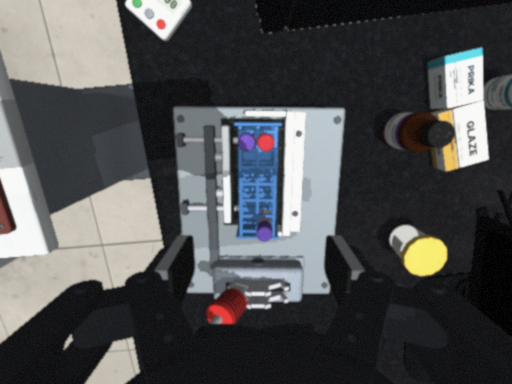

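The rack is released upright in the bay, with caps at (246,142), (265,142) and (264,230). The lever and red collar are near (225,306). I'll check the rack numerically and view an enlarged crop of the collar.

Run:
```python
from h import *
s=load('w4')
y,t,R,r=fit([(.102,.126),(.102,-.126),(-.102,-.126),(-.102,.126)],[pt(s,u,v,.066) for u,v in[(344,108),(328,294),(187,294),(174,108)]]);print('shaker',y,t,r)
y2,t2,_,r2=fit([(.009,.0445),(-.009,.0445),(.009,-.0445)],[pt(s,u,v,.157) for u,v in[(265,142),(246,142),(264,230)]]);print('rack',y2,t2,r2,R.T@(t2-t))
a=cv2.resize(load('w4')['image'][250:340,190:320],None,fx=6,fy=6,interpolation=cv2.INTER_CUBIC)
b=cv2.resize(load('t4')['image'][190:255,225:325],None,fx=6,fy=6,interpolation=cv2.INTER_CUBIC)[:,:]
cv2.imwrite('pics/c4.png',cv2.cvtColor(a,cv2.COLOR_RGB2BGR))
cv2.imwrite('pics/c4t.png',cv2.cvtColor(b,cv2.COLOR_RGB2BGR))
```

```text
shaker -5.066027916520319 [ 0.49453236 -0.09019408] [1.66753638 2.84765977 2.00546429 2.55495616]
rack -5.117530742594596 [ 0.49602919 -0.03907865] [1.37219581 1.56569636 2.78584709] [-0.0030227   0.05104793]
```

View pics/c4.png

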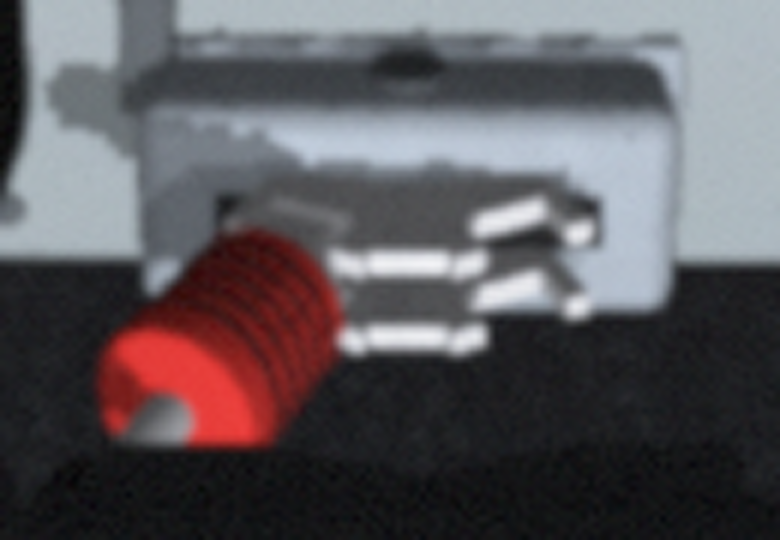

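The crop shows the gate ridge centred near wrist pixel (259,300), and the collar's top disk centred near (221,317). The collar is down and leaning towards the front.

Run:
```python
from h import *
s=load('w4');t0=load('top0')
th=np.radians(-5.0);R=np.array([[np.cos(th),-np.sin(th)],[np.sin(th),np.cos(th)]]);t=np.array([.494,-.0912])
f=lambda n,w:print(n,w.round(4),(R.T@(w[:2]-t)*1000).round(1))
f('ridge w',pt(s,259.2,300.3,.124));f('collartop w',pt(s,221.2,317.5,.1566))
f('collartop t',pt(t0,215+418/4.7,145+397/4.7,.1566));f('cap t',pt(t0,215+418/4.7,145+412/4.7,.187))
f('ridge t',pt(t0,215+413/4.7,145+305/4.7,.124))
```

```text
ridge w [ 0.4878 -0.184   0.124 ] [  2. -93.]
collartop w [ 0.4473 -0.1784  0.1566] [-38.9 -91. ]
collartop t [ 0.443  -0.1827  0.1566] [-42.8 -95.6]
cap t [ 0.4348 -0.179   0.187 ] [-51.4 -92.7]
ridge t [ 0.4972 -0.1833  0.124 ] [ 11.2 -91.5]
```

View pics/c4t.png

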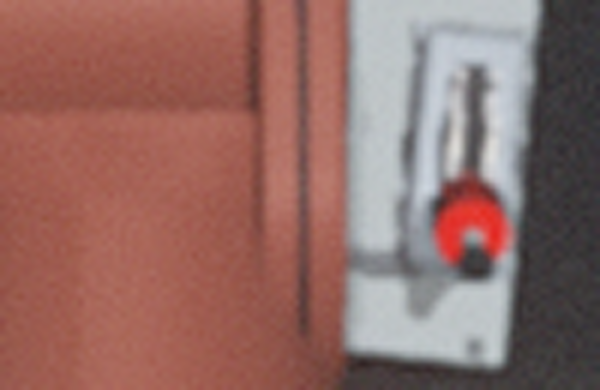

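```bash
python3 -m inch '[[-0.4,-0.5,0.4,0,0,-7],[-0.6,-1,0.4,0,0,-7],[-0.7,-1.2,0.4,0,0,-7],[-0.7,-1.2,0.4,0,0,-7],[-0.7,-1.2,0.4,0,0,-7],[-0.7,-1.2,0.4,0,0,-7],[-0.7,-1.2,0.4,0,0,-7],[-0.7,-1.2,0.3,0,0,-7],[-0.7,-1.2,0.3,0,0,-7],[-0.7,-1.2,0,0,0,-7]]'
python3 -m inch '[[-0.7,-1.2,0,0,0,-7],[-0.7,-0.7,0,0,0,-7],[-0.5,-0.4,0,0,0,-6],[0,0,0,0,0,0]]'
python3 -m inch '[[0,0,0,-0.44,-4.98,0],[0,0,0,-0.44,-4.98,0],[0,0,0,-0.44,-4.98,0],[0,0,0,-0.44,-4.98,0],[0,0,0,-0.44,-4.98,0],[0,0,0,0,0,0],[0,0,0,0,0,0]]'
python3 - <<'E'
from h import *
from scipy.spatial.transform import Rotation as Ro
s=snap('wrist','w5');st=state();print(st['q'].round(1),st['eef_pos'],st['eef_rot'])
print(Ro.from_euler('xyz',st['eef_rot'],degrees=True).as_matrix().round(3))
d=np.array([-.421,.0368,.9063]);P=np.array([.4884,-.1835,.066]);print([px(s,P+k*d) for k in(.058,.081,.1,.134)])
E
```

```text
clock: 11.65
eef_pos: [0.4314, -0.1543, 0.2976]
eef_rot: [180.0, 0.1, 14.8]
ft_force: [1.4, -0.8, 0.2]
gripper_width: 0.0682
finger_force: 0.0
clock: 11.98
eef_pos: [0.4118, -0.1778, 0.2972]
eef_rot: [180.0, 0.1, -5.3]
ft_force: [0.4, 0.3, 0.6]
gripper_width: 0.0682
finger_force: 0.0
clock: 12.57
eef_pos: [0.4109, -0.1764, 0.2998]
eef_rot: [-179.6, -15.9, -4.8]
ft_force: [0.0, 0.3, -0.9]
gripper_width: 0.0685
finger_force: 0.0
[ -6.6 -21.6  20.8 115.3   4.9  69.4 -81.8] [ 0.41155759 -0.17551522  0.29993344] [-179.53344715  -15.92644061   -4.71595086]
[[ 0.958 -0.08   0.274]
 [-0.079 -0.997 -0.014]
 [ 0.274 -0.008 -0.962]]
[(np.float64(261.8143057179385), np.float64(172.61803463675008)), (np.float64(261.7596529259312), np.float64(179.6880154635627)), (np.float64(261.7088774727884), np.float64(186.25641694879394)), (np.float64(261.60212055483674), np.float64(200.06667869987504))]
```

View pics/w5.png

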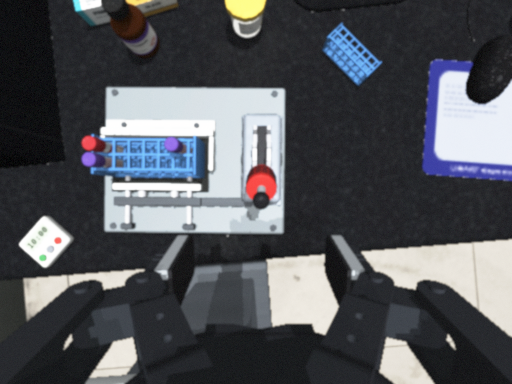

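The wrist view agrees with the geometry: the lever is at column 261 and the cap at row 200, as projected. The tilt stopped at 16° because joint 2 reached its limit. That is enough for gripping across y, and I'll see whether lower down allows more.

```bash
python3 -m inch '[[0.6,-0.05,-1.5,0,0,0],[0.8,-0.05,-2.5,0,0,0],[0.8,-0.1,-2.5,0,0,0],[0.7,-0.1,-2,0,0,0],[0.5,-0.1,-1,0,0,0],[0,0,0,0,0,0]]' 1
python3 - <<'E'
from h import *
st=state();print(st['q'].round(1),st['eef_pos'],st['eef_rot'])
E
```

```text
clock: 13.12
eef_pos: [0.446, -0.1768, 0.2027]
eef_rot: [-179.5, -15.7, -4.4]
ft_force: [-0.7, 0.7, 0.9]
gripper_width: 0.0854
finger_force: 0.0
[ -8.3 -13.9  24.5 121.3   2.5  56.  -79.2] [ 0.44599742 -0.17678073  0.20265985] [-179.52231917  -15.72856785   -4.41365072]
```

```bash
python3 -m inch '[[-0.3,0,0,-0.3,-3.5,-0.6],[-0.2,0,0,-0.3,-3.5,0],[0,0,0,0,0,0],[0.2,-0.1,-1,0,0,0],[0.2,-0.1,-1.5,0,0,0],[0.2,-0.1,-1.5,0,0,0],[0.2,0,-1,0,0,0],[0,0,0,0,0,0],[0,0,0,0,0,0]]'
python3 - <<'E'
from h import *
s=snap('wrist','w6');st=state();print(st['q'].round(1),st['eef_pos'],st['eef_rot'])
E
```

```text
clock: 13.87
eef_pos: [0.4495, -0.1813, 0.156]
eef_rot: [-179.5, -23.0, -5.2]
ft_force: [-0.2, 0.6, -0.3]
gripper_width: 0.0852
finger_force: 0.0
[ -7.4 -15.7  25.8 130.1   1.4  41.8 -77.1] [ 0.44969637 -0.18153928  0.15649909] [-179.46488215  -23.05612892   -5.24811616]
```

View pics/w6.png

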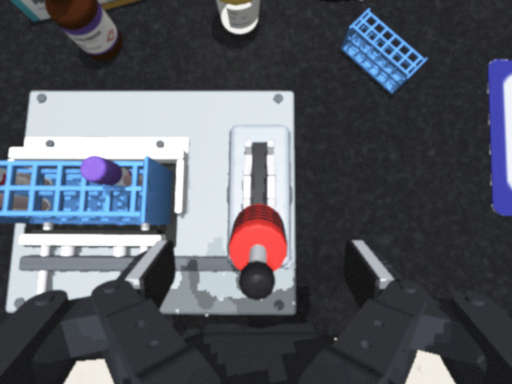

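The fingers straddle the collar. Its centre, about (258,240), is midway between the pads at 150 and 370. I'll go down a little and close.

```bash
python3 -m inch '[[0.1,0,-0.35,0,0,0],[0,0,0,0,0,0],[0,0,0,0,0,0],[0,0,0,0,0,0],[0,0,0,0,0,0],[0,0,0,0,0,0],[0,0,0,0,0,0],[0,0,0,0,0,0],[0,0,0,0,0,0],[0,0,0,0,0,0]]' 0
python3 -m inch '[[-0.2,0,0.4,0,0,0],[-0.2,0,0.4,0,0,0],[-0.2,0,0.4,0,0,0],[-0.1,0,0.25,0,0,0],[0,0,0,0,0,0],[0,0,0,0,0,0]]'
python3 - <<'E'
from h import *
st=state();print(st['q'].round(1),st['eef_pos'],st['eef_rot'])
E
```

```text
clock: 14.75
eef_pos: [0.4515, -0.1806, 0.1541]
eef_rot: [-179.4, -23.3, -5.3]
ft_force: [-5.5, 12.3, 15.4]
gripper_width: 0.0145
finger_force: 65.7
clock: 15.25
eef_pos: [0.4411, -0.1795, 0.1619]
eef_rot: [-179.4, -22.7, -5.2]
ft_force: [28.9, 1.9, -43.9]
gripper_width: 0.0141
finger_force: 60.5
[ -6.5 -17.1  24.7 130.2   2.   43.3 -77.6] [ 0.44106986 -0.17954384  0.16191025] [-179.40753171  -22.70820103   -5.22719649]
```

The pads stopped at 14.5 mm, so they hold the bare lever or its cap, not the 34 mm sleeve. I'll back off, open, and check where the grasp point lies relative to the collar.

```bash
python3 -m inch '[[0.35,0,-0.7,0,0,0],[0.35,0,-0.75,0,0,0],[0,0,0,0,0,0]]'
python3 -m inch '[[0,0,0,0,0,0],[0,0,0,0,0,0],[0,0,0,0,0,0],[0,0,0,0,0,0],[0,0,0,0,0,0],[0,0,0,0,0,0],[0,0,0,0,0,0]]' 1
python3 - <<'E'
from h import *
from scipy.spatial.transform import Rotation as Ro
s=snap('wrist','w7');st=state();R=Ro.from_euler('xyz',st['eef_rot'],degrees=True).as_matrix();T=st['eef_pos']
print(T,st['eef_rot'],st['q'].round(1))
d=np.array([-.421,.0368,.9063]);P=np.array([.4884,-.1835,.066])
for k in(.081,.1,.134):print('lever',k,np.round(px(s,P+k*d)),'in tool mm',(R.T@(P+k*d-T)*1000).round(1))
for k in(-.007,.006,.025):
  for y in(-.0425,.0425):print('tool z',k,y,np.round(px(s,T+R@[0,y,k])))
E
```

```text
clock: 15.5
eef_pos: [0.452, -0.1807, 0.1554]
eef_rot: [-179.3, -23.3, -5.3]
ft_force: [-19.5, 14.6, 34.5]
gripper_width: 0.014
finger_force: 82.3
clock: 16.08
eef_pos: [0.4498, -0.1821, 0.1519]
eef_rot: [-179.5, -23.1, -5.4]
ft_force: [0.5, -0.2, -0.5]
gripper_width: 0.0857
finger_force: 0.0
[ 0.44985615 -0.18207818  0.15196817] [-179.45270334  -23.06282695   -5.35640044] [ -7.1 -15.3  25.7 130.4   1.   41.1 -76.8]
lever 0.081 [258. 233.] in tool mm [-1.  -1.8 13.2]
lever 0.1 [257. 248.] in tool mm [-1.6 -2.  -5.7]
lever 0.134 [256. 285.] in tool mm [ -2.8  -2.2 -39.7]
tool z -0.007 -0.0425 [183. 246.]
tool z -0.007 0.0425 [338. 246.]
tool z 0.006 -0.0425 [189. 236.]
tool z 0.006 0.0425 [333. 236.]
tool z 0.025 -0.0425 [196. 224.]
tool z 0.025 0.0425 [325. 224.]
```

View pics/w7.png

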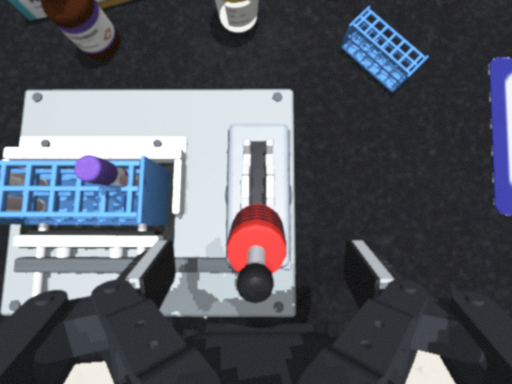

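Run:
```python
from h import *
from scipy.spatial.transform import Rotation as Ro
def show(n,T,rot,xs,y):
  s=load(n);R=Ro.from_euler('xyz',rot,degrees=True).as_matrix()
  for x in xs:
    print(n,x,[(k,*np.round(px(s,np.array(T)+R@[x,-y,k/1e3])),*np.round(px(s,np.array(T)+R@[x,y,k/1e3]))) for k in(-40,-30,-20,-10,0,12,25)])
show('w3',[.4981,-.0427,.1151],[180,0,85.1],[.011,0],.02)
show('w7',[.44985,-.18208,.15197],[-179.45,-23.06,-5.36],[.011,0],.0428)
s=load('w7')['image'];w1=load('w1')['image']
for r in range(215,306,6): print(r,s[r,120:200:4].mean(1).astype(int), w1[r,130:190:4].mean(1).astype(int))
c=load('w7');E=c['extrinsics'];R=Ro.from_euler('xyz',[-179.45,-23.06,-5.36],degrees=True).as_matrix();print('cam in tool',R.T@(E[:3,3]-[.44985,-.18208,.15197]),(R.T@E[:3,:3]).round(3),c['fx'])
```

```text
w3 0.011 [(-40, np.float64(212.0), np.float64(258.0), np.float64(306.0), np.float64(258.0)), (-30, np.float64(216.0), np.float64(247.0), np.float64(303.0), np.float64(248.0)), (-20, np.float64(219.0), np.float64(238.0), np.float64(300.0), np.float64(239.0)), (-10, np.float64(221.0), np.float64(230.0), np.float64(297.0), np.float64(231.0)), (0, np.float64(224.0), np.float64(224.0), np.float64(295.0), np.float64(224.0)), (12, np.float64(226.0), np.float64(216.0), np.float64(292.0), np.float64(216.0)), (25, np.float64(228.0), np.float64(209.0), np.float64(290.0), np.float64(210.0))]
w3 0 [(-40, np.float64(213.0), np.float64(281.0), np.float64(305.0), np.float64(281.0)), (-30, np.float64(217.0), np.float64(269.0), np.float64(302.0), np.float64(269.0)), (-20, np.float64(219.0), np.float64(258.0), np.float64(299.0), np.float64(259.0)), (-10, np.float64(222.0), np.float64(249.0), np.float64(296.0), np.float64(250.0)), (0, np.float64(224.0), np.float64(242.0), np.float64(294.0), np.float64(242.0)), (12, np.float64(226.0), np.float64(233.0), np.float64(292.0), np.float64(233.0)), (25, np.floa
[... 2899 characters left out ...]
  27  19  23  18  30 214 200 152 154 127
 121 132] [ 27 128 138  38  22  24  16  20  21  18  31  39  43  42  86]
293 [ 49  50  51  50  47  33  40  24  23  23  17  21 129 153 153 152 153 150
 130 123] [ 26  25  25  42  22  23  20  20  18  24  39  45  37  46 105]
299 [ 49  52  51  49  51  53  40  36  30  22  19 101 152 152 152 152 155 154
 144 123] [ 24  27  29  32  23  24  22  18  25  42  42  42  40  88 114]
305 [ 49  53  47  41  44  50  46  49  48  36  59 153 154 153 154 155 156 154
 153 141] [ 23  26  31  23  29  27  27  22  39  39  37  44  42 102 131]
cam in tool [ 0.06916139 -0.00071914 -0.14926049] [[ 0.001  0.962  0.272]
 [ 1.    -0.002  0.002]
 [ 0.002  0.272 -0.962]] 284.4092844394498
```

By the camera geometry, the open fingertips sit about 30 mm farther back than I assumed. The pads therefore closed just above the sleeve. I'll descend about 28 mm along the lever in small steps, watching the force.

```bash
python3 -m inch '[[0.2,0.05,-0.45,0,0,0],[0.2,0.05,-0.45,0,0,0],[0.2,0,-0.45,0,0,0],[0,0,0,0,0,0]]'
python3 -m inch '[[0.15,0,-0.4,0,0,0],[0.15,0,-0.4,0,0,0],[0,0,0,0,0,0]]'
python3 -m inch '[[0.15,0,-0.4,0,0,0],[0,0,0,0,0,0]]'
python3 - <<'E'
from h import *
st=state();print(st['q'].round(1))
E
```

```text
clock: 16.47
eef_pos: [0.4556, -0.1807, 0.1372]
eef_rot: [-179.5, -23.0, -5.3]
ft_force: [-0.1, 0.3, 0.2]
gripper_width: 0.0853
finger_force: 0.0
clock: 16.72
eef_pos: [0.4588, -0.1809, 0.1297]
eef_rot: [-179.5, -23.0, -5.3]
ft_force: [0.1, 0.9, 0.3]
gripper_width: 0.0854
finger_force: 0.0
clock: 16.88
eef_pos: [0.4604, -0.1809, 0.126]
eef_rot: [-179.5, -23.0, -5.3]
ft_force: [-0.0, 0.4, 0.4]
gripper_width: 0.0852
finger_force: 0.0
[ -8.4 -11.7  27.3 131.3  -1.1  36.9 -75. ]
```

No contact, which confirms there is room. Closing on the sleeve.

```bash
python3 -m inch '[[0,0,0,0,0,0],[0,0,0,0,0,0],[0,0,0,0,0,0],[0,0,0,0,0,0],[0,0,0,0,0,0],[0,0,0,0,0,0],[0,0,0,0,0,0],[0,0,0,0,0,0],[0,0,0,0,0,0]]' 0
```

```text
clock: 17.63
eef_pos: [0.4606, -0.1813, 0.1271]
eef_rot: [-179.5, -23.1, -5.4]
ft_force: [-3.3, 0.2, 5.2]
gripper_width: 0.0322
finger_force: 58.9
```

```bash
python3 -m inch '[[-0.22,0.02,0.45,0,0,0],[-0.22,0.02,0.45,0,0,0],[-0.22,0.02,0.45,0,0,0],[0,0,0.1,0,0,0],[0,0,0,0,0,0],[0,0,0,0,0,0],[0,0,0,0,0,0]]'
python3 - <<'E'
from h import *
st=state();print(st['q'].round(1),st['eef_pos'],st['ft_force'])
E
```

```text
clock: 18.22
eef_pos: [0.4538, -0.1806, 0.141]
eef_rot: [-179.5, -23.1, -5.4]
ft_force: [3.1, -4.0, -3.4]
gripper_width: 0.0322
finger_force: 60.0
[ -7.6 -14.   26.2 130.9   0.4  39.3 -76.3] [ 0.45381482 -0.18055099  0.14096961] [ 3.11928327 -3.99043449 -3.4041592 ]
```

```bash
python3 -m inch '[[0.66,-0.06,0.27,0.44,4.98,0],[0.69,-0.06,0.22,0.44,4.98,0],[0.7,-0.06,0.15,0.44,4.98,0],[0,0,0,0,0,0],[0,0,0,0,0,0]]'
python3 - <<'E'
from h import *
st=state();print(st['q'].round(1),st['wrist_torque'])
E
```

```text
clock: 18.63
eef_pos: [0.4739, -0.1824, 0.1457]
eef_rot: [-179.6, -7.8, -5.3]
ft_force: [-0.1, -2.8, -5.8]
gripper_width: 0.0319
finger_force: 60.7
[ -9.4  -0.3  27.1 116.6  -2.3  56.2 -76.4] [-0.60821249  0.49403632 -0.33616921]
```

```bash
python3 -m inch '[[0.72,-0.06,0.14,0.44,4.98,0],[0.72,-0.06,0.05,0.44,4.98,0],[0.72,-0.06,-0.03,0.44,4.98,0],[0.71,-0.06,-0.1,0.44,4.98,0],[0,0,0,0,0,0],[0,0,0,0,0,0]]'
python3 -m inch '[[0.71,-0.06,-0.16,0.44,4.98,0],[0.68,-0.06,-0.22,0.44,4.98,0],[0.67,-0.06,-0.28,0.44,4.98,0],[0,0,0,0,0,0],[0,0,0,0,0,0],[0,0,0,0,0,0]]'
python3 - <<'E'
from h import *
st=state();print(st['q'].round(1),st['eef_pos'],st['ft_force'])
E
```

```text
clock: 19.13
eef_pos: [0.5021, -0.1851, 0.1456]
eef_rot: [-179.7, 12.2, -5.3]
ft_force: [-2.7, -3.0, -6.0]
gripper_width: 0.0321
finger_force: 61.2
clock: 19.63
eef_pos: [0.5226, -0.187, 0.1406]
eef_rot: [-179.7, 27.0, -5.4]
ft_force: [-3.1, -3.3, -3.9]
gripper_width: 0.032
finger_force: 61.8
[ -5.5  33.7  27.2  82.2  -7.9  93.7 -73.1] [ 0.52261438 -0.18698948  0.14063861] [-3.13150703 -3.25649972 -3.92164086]
```

```bash
python3 -m inch '[[0.2,-0.02,-0.1,0,0,0],[0.1,0,-0.05,0,0,0],[0,0,0,0,0,0],[0,0,0,0,0,0]]'
```

```text
clock: 19.97
eef_pos: [0.524, -0.1872, 0.141]
eef_rot: [-179.7, 27.1, -5.5]
ft_force: [-11.4, -2.9, -1.1]
gripper_width: 0.0319
finger_force: 61.7
```

The force rise shows the lever is at its end stop. Lowering the collar into the notch, then releasing.

```bash
python3 -m inch '[[-0.17,0.02,-0.4,0,0,0],[-0.17,0.02,-0.4,0,0,0],[-0.17,0.02,-0.4,0,0,0],[0,0,0,0,0,0],[0,0,0,0,0,0]]'
python3 -m inch '[[0,0,0,0,0,0],[0,0,0,0,0,0],[0,0,0,0,0,0],[0,0,0,0,0,0],[0,0,0,0,0,0],[0,0,0,0,0,0]]' 1
python3 - <<'E'
from h import *
st=state();print(st['q'].round(1),st['eef_pos'],st['ft_force'])
E
```

```text
clock: 20.38
eef_pos: [0.5185, -0.1866, 0.1291]
eef_rot: [-179.7, 27.1, -5.5]
ft_force: [-12.1, -2.9, 0.4]
gripper_width: 0.032
finger_force: 61.9
clock: 20.88
eef_pos: [0.5218, -0.1858, 0.1282]
eef_rot: [-179.7, 26.9, -5.3]
ft_force: [0.9, 0.8, 0.5]
gripper_width: 0.0852
finger_force: 0.0
[ -5.5  34.1  27.   83.1  -8.1  92.3 -73. ] [ 0.52181537 -0.18579457  0.12817688] [0.88258085 0.75065262 0.49896001]
```

```bash
python3 -m inch '[[0.5,-0.05,1,0,0,0],[1,-0.1,2,0,0,0],[1.2,-0.1,2.4,0,0,0],[1.2,-0.1,2.4,0,0,0],[1.2,-0.1,2.4,0,0,0],[1,-0.1,2,0,0,0],[0.5,0,1,0,0,0],[0,0,0,0,0,0],[0,0,0,0,0,0]]'
python3 - <<'E'
from h import *
w=snap('wrist','w8');t=snap('top','t8');sc=snap('scene','s8')
P=np.array([.4884,-.1835,.066])
def blobs(s,lo,hi,lo2=None):
  h=cv2.cvtColor(np.asarray(s['image']),cv2.COLOR_RGB2HSV);m=cv2.inRange(h,lo,hi)
  if lo2: m|=cv2.inRange(h,*lo2)
  n,_,st,c=cv2.connectedComponentsWithStats(m);return [(int(st[i,4]),*st[i,:4].tolist(),c[i].round(1).tolist()) for i in range(1,n) if st[i,4]>12]
for n,s in(('w',w),('t',t),('s',sc)):
  print(n,'red',blobs(s,(0,130,90),(6,255,255),((174,130,90),(180,255,255))))
  print(n,'violet',blobs(s,(125,70,50),(155,255,255)))
  for off in(0,.019):
    for sg in(1,-1):
      d=np.array([sg*.421,-sg*.0368,.9063]);print(n,off,sg,[np.round(px(s,P+(k+off)*d)) for k in(.0625,.1)])
  print(n,'capsExp',[np.round(px(s,p)) for p in([.5125,.0035,.157],[.4946,.005,.157],[.505,-.085,.157])])
E
```

```text
clock: 21.63
eef_pos: [0.5879, -0.1917, 0.2601]
eef_rot: [-179.7, 26.9, -5.4]
ft_force: [-0.1, -0.8, -0.5]
gripper_width: 0.0855
finger_force: 0.0
w red [(609, 245, 178, 33, 30, [261.3, 190.8]), (302, 76, 198, 22, 22, [87.5, 208.4])]
w violet [(48, 69, 0, 9, 17, [73.8, 6.7]), (284, 162, 198, 18, 22, [170.4, 208.5]), (280, 82, 209, 24, 23, [94.2, 220.9])]
w 0 1 [array([261., 182.]), array([261., 192.])]
w 0 -1 [array([261., 215.]), array([261., 245.])]
w 0.019 1 [array([261., 187.]), array([261., 198.])]
w 0.019 -1 [array([261., 230.]), array([261., 262.])]
w capsExp [array([ 84., 217.]), array([ 91., 228.]), array([167., 216.])]
t red [(18, 3, 0, 12, 2, [8.7, 0.4]), (38, 26, 0, 25, 3, [38.9, 0.8]), (41, 52, 0, 19, 3, [61.8, 0.9]), (15, 90, 0, 12, 3, [96.1, 1.7]), (26, 132, 0, 17, 4, [140.8, 1.1]), (18, 207, 0, 8, 4, [210.4, 1.6]), (18, 221, 0, 8, 5, [224.1, 1.8]), (51, 235, 0, 21, 5, [244.6, 1.9]), (29, 267, 0, 17, 5, [275.3, 2.4]), (16, 287, 0, 7, 6, [290.0, 2.6]), (42, 302, 0, 22, 6, [312.4, 3.2]), (35, 322, 0, 15, 6, [330.2, 2.5]), (18, 337, 0, 8, 6, [340.1, 2.5]), (36, 345, 0, 16
[... 1511 characters left out ...]
 [66.4, 198.9]), (148, 274, 199, 15, 17, [280.5, 207.5]), (34, 45, 200, 17, 13, [53.3, 205.1]), (82, 67, 241, 18, 11, [75.2, 246.3]), (139, 104, 243, 15, 20, [110.3, 253.7]), (2280, 25, 266, 113, 65, [77.3, 297.4]), (71, 469, 287, 8, 14, [472.9, 293.1]), (127, 491, 294, 17, 15, [499.9, 300.3])]
s violet [(44, 234, 174, 6, 9, [236.4, 178.0]), (33, 254, 187, 5, 8, [256.3, 190.4]), (25, 280, 187, 14, 4, [286.2, 188.9])]
s 0 1 [array([279., 213.]), array([284., 202.])]
s 0 -1 [array([263., 219.]), array([258., 211.])]
s 0.019 1 [array([281., 207.]), array([287., 196.])]
s 0.019 -1 [array([261., 215.]), array([256., 206.])]
s capsExp [array([240., 174.]), array([235., 175.]), array([255., 188.])]
```

The collar's image position matches "clamped, collar down" in both the wrist view ((261,191) seen, (261,192) expected) and the scene view ((280,207) seen, (281,207) expected). The three caps have moved together about 6 mm towards the fence, as the jaw should push them. Handing in.

```bash
python3 -c "
from station import hand_in;print(hand_in())"
```

```text
the job is handed in; nothing more can be done
None
```

I handed the job in at about 22 s on the robot's clock, and no verdict came back: by the cameras the rack is upright in the bay with all three tubes, clamped, with the lever thrown over and the collar down. My first grip on the collar missed and closed on the bare lever, so I backed off and gripped again. I viewed 12 pictures, two over the limit of 10.

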